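# Sweep the jar lids off the bread board

## Task

Sweep the three jar lids off the bread board into the green tray with your fingertips, sliding them along the board without picking any of them up. Leave the little blue egg cup standing where it is on the board, and do not disturb the other things on the counter.

Things in the scene. Friction and masses are not known exactly. Their poses are not given: they have to be found in the camera images.
- board: fixed wooden bread board on feet, 270 mm (its x) by 240 mm (its y), flat top 55 mm above the counter, no rim. Origin on the counter under its centre. A tray, turned as the board is, stands 3 mm off each edge at its y = +/-120 mm; which is on which side varies. Lids and egg cup start in four rows about 60 mm apart along its x, in any order, up to 60 mm off its middle along y.
- lid_black: twist-off jar lid, black, a flat disc 40 mm across and 14 mm high, about 15 g, lying loose on the board. Origin at the centre of the disc (7 mm above the board's top at the start). It slides when pushed sideways.
- lid_white: twist-off jar lid, white, a flat disc 40 mm across and 14 mm high, about 15 g, lying loose on the board. Origin at the centre of the disc (7 mm above the board's top at the start). It slides when pushed sideways.
- lid_red: twist-off jar lid, red, a flat disc 40 mm across and 14 mm high, about 15 g, lying loose on the board. Origin at the centre of the disc (7 mm above the board's top at the start). It slides when pushed sideways.
- green_tray: fixed open green plastic tray, 270 mm (its x) by 150 mm (its y) outside, 45 mm high (rim 10 mm below the board's top), walls and floor 5 mm. Origin on the counter under its centre. One long side lies along one edge of the board, so that what is pushed over that edge drops in.
- cork_tray: fixed dark wooden tray of the same size with three wine corks in it, along the other edge of the board. Not for lids. Origin on the counter under its centre.
- egg_cup: small blue ceramic egg cup standing loose on the board, 40 mm across its rim and 40 mm high, about 80 g. Origin at the centre of its underside. Stays where it is.
- dispenser: glass sugar dispenser with steel top, spout and red button, 72 mm across, 135 mm high, loose on the counter. Origin at the centre of its underside. Bystander.
- kettle_lid: stainless kettle lid with a knob, 124 mm across, 48 mm high, loose on the counter. Origin at the centre of its underside. Bystander.
- spoon: bamboo spoon 260 mm long lying on the counter. Origin under its middle, x along it towards the bowl. Bystander.
- coaster: black plastic coaster, 94 mm across, 6 mm thick, loose on the counter. Origin at the centre of its underside. Bystander.

How it is judged:
At the end, for the whole second after the job is handed in: All three lids lie at rest inside the green tray (centres within its walls and below its rim), and the egg cup stands upright on the board within 20 mm of where it was (x of lid_black in the frame of green_tray between -0.13 and 0.13 m and y of lid_black in the frame of green_tray between -0.07 and 0.07 m and z of each of lid_black, lid_white, lid_red in the frame of green_tray below 0.043 m and linear speed of each of lid_black, lid_white, lid_red below 0.03 m/s and x of lid_white in the frame of green_tray between -0.13 and 0.13 m and y of lid_white in the frame of green_tray between -0.07 and 0.07 m and x of lid_red in the frame of green_tray between -0.13 and 0.13 m and y of lid_red in the frame of green_tray between -0.07 and 0.07 m and distance of egg_cup from where it was at the start of the episode below 0.02 m and angle between egg_cup's own z axis and vertical below 0.2 rad); the robot touches nothing.
It fails at once if a lid was lifted more than 20 mm above where it lay on the board (height (world z) of any of lid_black, lid_white, lid_red above 0.082 m).
It fails at once if the egg cup was shifted more than 20 mm or tipped (distance of egg_cup from where it was at the start of the episode above 0.02 m or angle between egg_cup's own z axis and vertical above 0.4 rad).
It fails at once if another thing on the counter was shifted more than 30 mm (distance of any of dispenser, kettle_lid, spoon, coaster from where it was at the start of the episode above 0.03 m).
It also fails if it takes over 51 s, if anything falls off the work surface, if the arm or the gripper's body presses on something with over 40 N, if the wrist force passes 120 N, or if a joint passes its speed limit or range.

## Robot

A 7-joint arm with a two-finger parallel gripper is mounted at the origin on the work surface. World frame = base frame: x ahead of the robot, y to its left, z up, the work surface at z = 0. Lengths are in m, angles in rad, forces in N, time in s.
With the tool pointing down it reaches from about 0.4 to 0.85 m from the base axis. Payload 4.5 kg.
Tool frame: the origin (TCP) lies between the finger pads; the fingertips stand 14 mm ahead of it and the grasp point (between the pads) lies 5 mm behind it; z points along the fingers, y is the line along which they close (so a half turn about z gives the same grasp; the last joint's range is limited). The gripper opens to 85 mm and grips with 20 to 120 N. Pads are 22 mm wide; open, the fingers measure 114 mm over their backs; the gripper's body (76 mm by 85 mm) begins 54 mm behind the grasp point. The pads swing forward as they close: fully open they stand 13 mm farther back than shut.
Start: joints at [0.034, 0.689, -0.195, 1.565, 0.157, 0.902, -0.215], TCP at [0.625, 0, 0.245] pointing down, gripper open.
Joint ranges: [-3.01, 3.01], [-0.46, 2.08], [-1.47, 1.51], [0.13, 2.56], [-1, 4.14], [0.04, 2.09], [-2.66, 2.66]. Speed limits (rad/s): [2.57, 2.57, 3.14, 3.14, 3.14, 3.14, 3.14].

## Interface

Orientations are given as [roll, pitch, yaw] about the fixed x, y, z axes, in that order (R = Rz(yaw) Ry(pitch) Rx(roll)).
In Python, from station import readout, viewer, close_job gives the robot as it stands. The module is installed in compiled form; this text tells all that it offers.
- The arm moves only by the tool servo_tool, never from a script. Its argument "deltas" is a list of rows, each a list of 2 entries, a list of its own where there are three numbers: the shift along the tool's x, y, z in units of 250 mm (1.0 is 250 mm), then the turn, a rotation vector about the tool's x, y, z in units of 60 degrees (1.0 is 60 degrees). In form: [[[x, y, z], [wx, wy, wz]], ...]. A call has 1 to 20 rows; each row is the pose to reach, as a shift and turn from the pose commanded when the call began, along the tool's axes at that moment; what a row does not reach only later rows make up. A row lasts 1/10 s, in which the tool goes at most 50 mm and 8.59 degrees, less where a joint would pass 70% of its speed; a pose out of reach is approached as far as the arm can. A call with a number of a shift or a turn outside -1 to 1 is refused whole. A call with a gripper value outside its range is refused whole. "hand" is the gripper's target within -1 to 1 (fully open at 1, half-way at 0, shut at -1), set as the call begins (left out, the last holds). The fingers move at their own pace and stop on an object; the grip force is fixed at half the most. Time passes only in rows, so rows that repeat a pose let the fingers close. It gives the time, the measured TCP pose, the force, the opening and the grip force at its end, in the units of the state.
- readout.get_obs(): the state, without advancing time (a new reading comes with each control period).
- viewer.capture(name): name is "scene" or "side" or "wrist"; returns a dict with "frame" (420x560x3 uint8, blue, green, red), "fx", "fy", "cx", "cy" (pixels), "k1" (the pictures are not rectified: a ray, as slopes to the right and down, at radius r is drawn at 1 + k1 r^2 times it, then the intrinsics apply), "T" (4x4, takes a point from camera to world coordinates). Camera axes: x right, y up, looking along -z (the intrinsics and any distortion apply to the point x, -y, -z); pixel columns grow to the right and rows downward; lengths in m; the calibration is good to about 2 mm. A picture is of the moment at which its call begins. There is no depth.
- close_job(): hands the job in; it is judged then, once.
The state is a dict: "time": time; "qpos": joint angles; "qd": joint speeds; "effort": joint torques, N m; "ee_pos": TCP position; "eef_rot": TCP orientation; "ft_force": force on the tool from outside, world axes, zero at the start; "moment": the same for the moment, N m; "finger_gap": finger opening in m; "finger_force": force on a finger pad.
Only numpy, scipy, OpenCV 4.12 (cv2) and the standard library are available. Lean on these libraries where they do the work, as an engineer would, in place of code of your own. Each camera call takes 0.05 s, during which the arm holds its last target. There are 200 camera calls.

## Working session

There is one attempt and no reset: what is moved stays moved. The work goes in short steps, Python scripts to look and compute and a tool call to move; the robot and the scene stay as the last step left them, time stands still between calls to the robot, and variables do not carry over. Pictures are saved under pics/ and viewed, at most 10 in all, crops included, and the job is handed in when it is done.

Besides the shell and the picture viewer there is one more tool, called after ">>>" by a JSON object that holds its "op" and its "data", one argument or row to a line. servo_tool: Moves the arm, as the interface text tells. Its arguments: {"type":"object","properties":{"deltas":{"type":"array","items":{"type":"array"}},"hand":{"type":"number"}},"required":["deltas"]}

```bash
mkdir -p pics
python3 - <<'E'
from station import readout, viewer
import cv2, numpy as np, pickle
d={n:viewer.capture(n) for n in("scene","side")}
pickle.dump(d,open("v0.pkl","wb"))
for n in d: cv2.imwrite(f"pics/{n}0.png",d[n]["frame"]); print(n,d[n]["fx"],d[n]["k1"],np.round(d[n]["T"],3).tolist())
o=readout.get_obs(); print(o["time"],o["ee_pos"],o["eef_rot"],o["finger_gap"])
E
```

```text
scene 407.25875909128786 -0.10779609905181349 [[-0.811, -0.358, 0.462, 1.018], [0.585, -0.485, 0.651, 0.725], [-0.009, 0.798, 0.602, 0.757], [0.0, 0.0, 0.0, 1.0]]
side 472.973791967225 -0.03888762739545462 [[-0.846, 0.28, -0.453, -0.146], [-0.533, -0.454, 0.714, 1.012], [-0.005, 0.846, 0.533, 0.814], [0.0, 0.0, 0.0, 1.0]]
0.1 [ 6.24447121e-01 -5.96285304e-05  2.44578248e-01] [-3.13996767e+00  1.53959105e-04  1.57081582e+00] 0.08539126626475782
```

View pics/scene0.png

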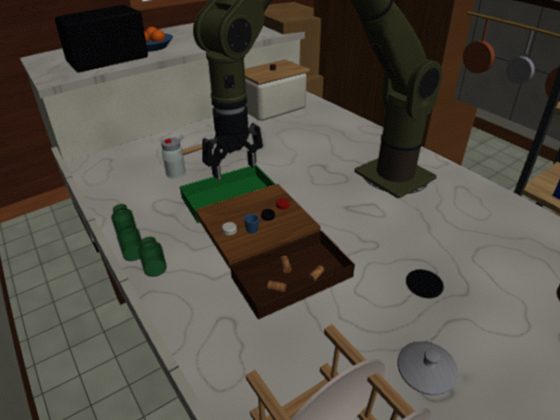

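View pics/side0.png

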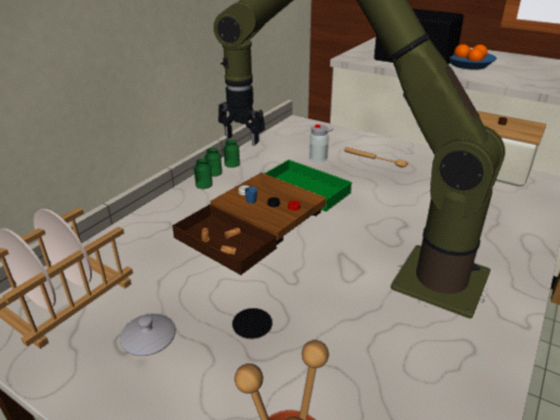

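The scene picture shows white (230,229), cup (252,223), black (268,214) and red (283,204) on the board, with the green tray behind them (225,190). In the side picture they are at white (245,190), cup (251,195), black (274,202) and red (294,205), with the tray at (312,183). Next I'll measure them with colour masks and two-view rays.

```bash
cat > h.py <<'E'
import cv2, numpy as np
def ray(c,uv):
    K=np.array([[c["fx"],0,c["cx"]],[0,c["fy"],c["cy"]],[0,0,1]])
    p=cv2.undistortPoints(np.float64(uv).reshape(-1,1,2),K,np.array([c["k1"],0,0,0.]))[:,0]
    d=np.c_[p[:,0],-p[:,1],-np.ones(len(p))]@c["T"][:3,:3].T
    return c["T"][:3,3],d
def onz(c,uv,z):
    o,d=ray(c,uv); return o+d*((z-o[2])/d[:,2])[:,None]
def tri(c1,u1,c2,u2):
    o1,d1=ray(c1,u1);o2,d2=ray(c2,u2);d1=d1[0];d2=d2[0]
    s=np.linalg.lstsq(np.c_[d1,-d2],o2-o1,rcond=None)[0]
    a,b=o1+s[0]*d1,o2+s[1]*d2
    return (a+b)/2,np.linalg.norm(a-b)
def blob(c,name,near,R=14):
    f=cv2.cvtColor(c["frame"],cv2.COLOR_BGR2HSV); H,S,V=[f[...,i].astype(int) for i in range(3)]
    m={"red":((H<6)|(H>174))&(S>190)&(V>90),"black":V<30,"white":(S<70)&(V>110),"blue":(H>95)&(H<130)&(S>80)&(V>40)}[name]
    m=m.astype(np.uint8); w=np.zeros_like(m); cv2.circle(w,near,R,1,-1); m&=w
    n,l,st,ce=cv2.connectedComponentsWithStats(m); k=1+st[1:,4].argmax()
    return ce[k],st[k]
E
python3 - <<'E'
from h import *; import pickle
d=pickle.load(open("v0.pkl","rb"));s,t=d["scene"],d["side"]
for n,a,b in[("white",(230,229),(245,190)),("blue",(252,223),(251,195)),("black",(268,214),(274,202)),("red",(283,204),(294,205))]:
    (u,su),(v,sv)=blob(s,n,a),blob(t,n,b); p,e=tri(s,u,t,v)
    print(n,u.round(1),su,v.round(1),sv,p.round(3),round(e,4),onz(s,u,.066)[0].round(3),onz(t,v,.066)[0].round(3))
# green tray and its contour
for c in(s,t):
    f=cv2.cvtColor(c["frame"],cv2.COLOR_BGR2HSV); m=cv2.inRange(f,(50,120,30),(85,255,255))
    n,l,st,ce=cv2.connectedComponentsWithStats(m); k=1+st[1:,4].argmax(); print(st[k])
    q=cv2.approxPolyDP(cv2.findContours((l==k).astype(np.uint8),0,2)[0][0],4,True)[:,0]; print(q.tolist()); print(onz(c,q,.045).round(3).tolist())
def up(c,x0,y0,x1,y1): return cv2.resize(c["frame"][y0:y1,x0:x1],None,fx=4,fy=4,interpolation=2)
cv2.imwrite("pics/crop.png",np.vstack([up(s,170,150,365,225+0),]) if 0 else up(s,170,160,360,310))
cv2.imwrite("pics/crop2.png",up(t,165,150,360,275))
E
```

```text
white [229.5 227.2] [223 222  13  12 116] [239.7 180.8] [232 176  19  12  88] [ 0.649 -0.006  0.092] 0.0194 [ 0.64  -0.02   0.066] [ 0.685 -0.06   0.066]
blue [251.6 222.2] [244 214  14  19 186] [250.7 194.1] [245 187  12  16 150] [0.591 0.012 0.08 ] 0.0007 [ 0.582 -0.003  0.066] [ 0.605 -0.009  0.066]
black [267.5 214.3] [261 209  14  11 125] [273.2 201.6] [268 198  11   8  78] [ 0.525 -0.012  0.062] 0.0021 [ 0.528 -0.006  0.066] [ 0.522 -0.008  0.066]
red [283.4 202.1] [278 199  12   8  64] [293.6 204.9] [288 200  12  11 101] [ 0.46  -0.024  0.066] 0.0006 [ 0.459 -0.025  0.066] [ 0.46  -0.024  0.066]
[ 180  166   94   47 1937]
[[273, 183], [256, 166], [222, 174], [220, 180], [212, 177], [180, 187], [195, 212], [266, 186], [255, 173], [256, 166]]
[[0.408, -0.149, 0.045], [0.395, -0.266, 0.045], [0.511, -0.291, 0.045], [0.534, -0.264, 0.045], [0.546, -0.295, 0.045], [0.655, -0.304, 0.045], [0.675, -0.16, 0.045], [0.435, -0.148, 0.045], [0.421, -0.231, 0.045], [0.395, -0.266, 0.045]]
[ 265  160   86   51 1749]
[[265, 173], [325, 196], [324, 210], [349, 192], [349, 181], [289, 160]]
[[0.667, -0.18, 0.045], [0.419, -0.152, 0.045], [0.384, -0.077, 0.045], [0.365, -0.214, 0.045], [0.396, -0.281, 0.045], [0.648, -0.309, 0.045]]
```

View pics/crop.png

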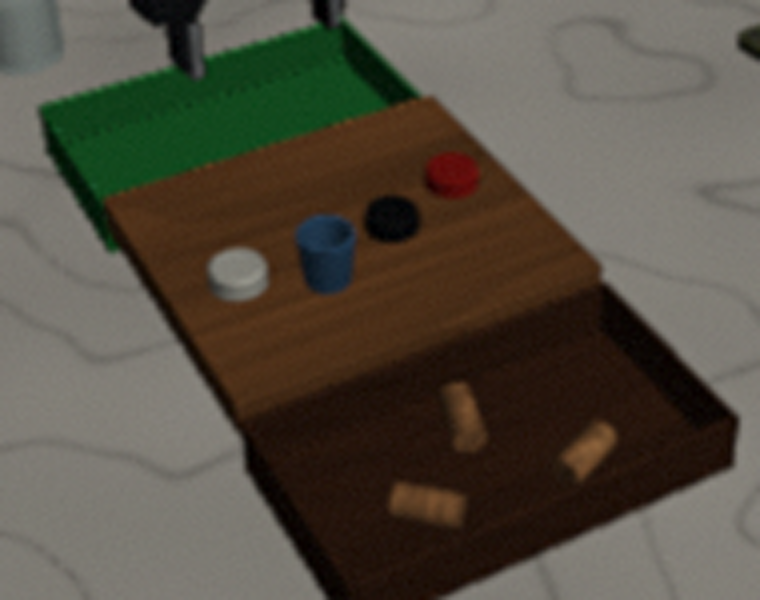

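View pics/crop2.png

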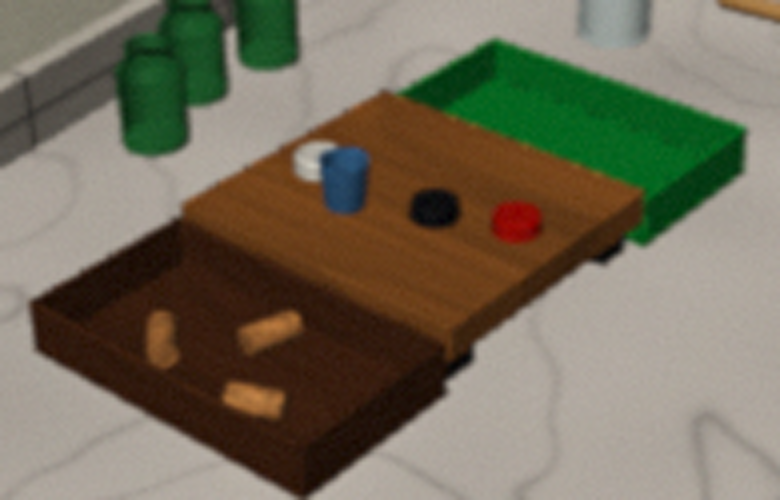

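The crops show the board corners, in crop pixels. Scene: (108,200), (433,98), (600,272), (243,415). Side: (387,92), (641,192), (450,337), (182,208). The white lid sits at scene (238,265) and side about (314,158), partly hidden by the cup.

Run:
```python
from h import *; import pickle
d=pickle.load(open("v0.pkl","rb"));s,t=d["scene"],d["side"]
A=np.array([(108,200),(433,98),(600,272),(243,415)])/4+[170,160]
B=np.array([(387,92),(641,192),(450,337),(182,208)])/4+[165,150]
P=[]
for a,b in zip(A,B):
    p,e=tri(s,a,t,b);P.append(p);print(p.round(3),round(e,4))
print(onz(s,A,.055).round(3).tolist()); print(onz(t,B,.055).round(3).tolist())
Q=(onz(s,A,.055)+onz(t,B,.055))/2; c=Q.mean(0)
ex=Q[1]+Q[2]-Q[0]-Q[3]; ang=np.arctan2(ex[1],ex[0]); print("c",c,"ang(x toward robot)",np.degrees(ang))
yaw=ang+np.pi  # x away from robot
R=np.array([[np.cos(yaw),-np.sin(yaw)],[np.sin(yaw),np.cos(yaw)]])
W=onz(s,[(238/4+170,263/4+160)],.067)[0]
p,e=tri(s,(238/4+170,265/4+160),t,(314/4+165,159/4+150)); print("white",W,p,e)
for n,q in dict(white=W,cup=(.591,.012,0),black=(.525,-.009,0),red=(.46,-.024,0)).items(): print(n,((np.array(q[:2])-c[:2])@R).round(4))
```

```text
[ 0.668 -0.161  0.052] 0.0042
[ 0.406 -0.125  0.054] 0.0039
[0.434 0.107 0.047] 0.0011
[0.698 0.079 0.049] 0.0074
[[0.671, -0.153, 0.055], [0.409, -0.12, 0.055], [0.441, 0.115, 0.055], [0.703, 0.089, 0.055]]
[[0.666, -0.159, 0.055], [0.406, -0.126, 0.055], [0.428, 0.116, 0.055], [0.694, 0.08, 0.055]]
c [ 0.55203163 -0.01989052  0.055     ] ang(x toward robot) 173.07839640772707
white [ 0.63793093 -0.02428846  0.067     ] [ 0.63997578 -0.01991174  0.06726308] 0.0031437996634241924
white [0.0858 0.006 ]
cup [0.0348 0.0364]
black [-0.0281  0.0076]
red [-0.0909 -0.0152]
```

>>> {"op": "servo_tool", "data": {
  "deltas": [
    [[0.02,0.02,0],[0,0,-0.14]],
    [[0.04,0.04,0],[0,0,-0.28]],
    [[0.07,0.08,0],[0,0,-0.42]],
    [[0.07,0.08,0],[0,0,-0.56]],
    [[0.07,0.08,0],[0,0,-0.7]],
    [[0.07,0.08,0],[0,0,-0.84]],
    [[0.07,0.08,0],[0,0,-0.98]],
    [[0.07,0.08,0],[0,0,-1]]
  ],
  "hand": -1
}}

```text
time: 0.9
ee_pos: [0.6447, 0.0172, 0.2447]
eef_rot: [-3.141, -0.001, 2.619]
ft_force: [0.2, -0.2, -0.1]
finger_gap: -0.0003
finger_force: 0.0
```

>>> {"op": "servo_tool", "data": {
  "deltas": [
    [[0,0,0],[0,0,-0.14]],
    [[0,0,0],[0,0,-0.28]],
    [[0,0,0],[0,0,-0.385]],
    [[0,0,0],[0,0,-0.385]]
  ]
}}

```text
time: 1.3
ee_pos: [0.6448, 0.0173, 0.2448]
eef_rot: [3.141, -0.001, 3.019]
ft_force: [0.5, -0.1, -0.6]
finger_gap: -0.0003
finger_force: 0.0
```

Run:
```python
from station import readout, viewer
import cv2, numpy as np, pickle
d=viewer.capture("wrist"); pickle.dump(d,open("w1.pkl","wb")); cv2.imwrite("pics/w1.png",d["frame"])
o=readout.get_obs(); print(o["time"],o["ee_pos"],o["eef_rot"],o["finger_gap"],o["qpos"].__class__,np.round(o["qpos"],2))
```

```text
1.35 [0.64480521 0.0173464  0.2449382 ] [ 3.14150683e+00 -7.34565652e-04  3.01680932e+00] -5.539841756102895e-05 <class 'numpy.ndarray'> [ 0.21  0.77 -0.59  1.49  0.47  1.03  0.95]
```

View pics/w1.png

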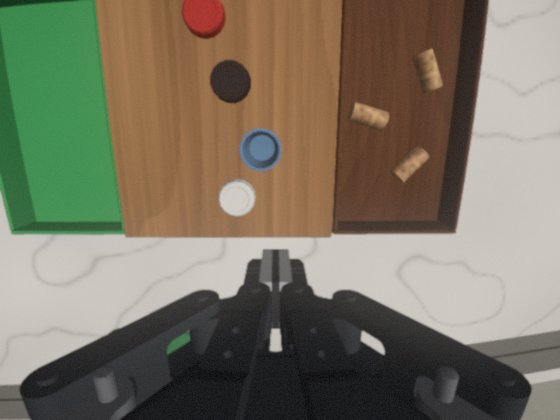

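The wrist view shows everything clearly: white (237,198), cup (261,150), black (230,81), red (204,15), and the board edges at columns ~97–123 and ~335. I'll take the refined positions from it.

Run:
```python
from h import *; import pickle
c=pickle.load(open("w1.pkl","rb")); s=pickle.load(open("v0.pkl","rb"))["scene"]
# board corners (near side) and edge points at z=.055
E=onz(c,[(124,238),(331,238),(97,5),(341,5)],.055); print(E.round(4).tolist())
v=(E[1]-E[0])[:2]; v2=(E[1]+0-E[0]); print("len",np.linalg.norm(v), "y dir ang",np.degrees(np.arctan2(v[1],v[0])))
yaw=np.arctan2(v[1],v[0])-np.pi/2; R=np.array([[np.cos(yaw),-np.sin(yaw)],[np.sin(yaw),np.cos(yaw)]])
cen=(E[0]+E[1])[:2]/2-R[:,0]*.135; print("cen",cen,np.degrees(yaw))
def rep(n,p): print(n,np.round(p[:2],4),((p[:2]-cen)@R).round(4))
for n,px in dict(white=(237,198),black=(230,81),red=(204,15)).items(): rep(n,onz(c,[px],.067)[0])
rep("cup",onz(c,[(261,149)],.094)[0])
for n,k in[("black",(230,81)),("red",(204,15)),("white",(237,198))]:
    u,_=blob(c,n,k,24); us,_=blob(s,n,dict(black=(268,214),red=(283,204),white=(230,229))[n]); p,e=tri(c,u,s,us); print("tri",n,p.round(4),round(e,4))
rep("tcp",np.array([.6448,.0173]))
```

```text
[[0.674, -0.1632, 0.055], [0.7029, 0.0753, 0.055], [0.4347, -0.1315, 0.055], [0.4673, 0.1032, 0.055]]
len 0.24028122689258874 y dir ang 83.08211209824528
cen [ 0.55445498 -0.02766791] -6.917887901754724
white [ 0.6406 -0.0226] [0.0849 0.0154]
black [ 0.5249 -0.0115] [-0.0313  0.0125]
red [ 0.4642 -0.0266] [-0.0897 -0.0098]
cup [0.5915 0.0111] [0.0321 0.0429]Traceback (most recent call last):
  File "<stdin>", line 12, in <module>
  File "h.py", line 18, in blob
    n,l,st,ce=cv2.connectedComponentsWithStats(m); k=1+st[1:,4].argmax()
                                                       ~~~~~~~~~~~~~~~^^
ValueError: attempt to get argmax of an empty sequence
```

>>> {"op": "servo_tool", "data": {
  "deltas": [
    [[0,0.03,0.1],[0,0,0]],
    [[0,0.03,0.25],[0,0,0]],
    [[0,0.03,0.4],[0,0,0]],
    [[0,0.03,0.52],[0,0,0]],
    [[0,0.03,0.61],[0,0,0]],
    [[0,0.03,0.66],[0,0,0]],
    [[0,0.03,0.68],[0,0,0]],
    [[0,0.03,0.69],[0,0,0]],
    [[0,0.03,0.69],[0,0,0]],
    [[0,0.03,0.69],[0,0,0]]
  ]
}}

```text
time: 2.35
ee_pos: [0.6467, 0.0251, 0.074]
eef_rot: [3.141, 0.002, 3.021]
ft_force: [0.2, -0.6, 0.1]
finger_gap: 0.0003
finger_force: 0.0
```

>>> {"op": "servo_tool", "data": {
  "deltas": [
    [[0,-0.02,0],[0,0,0]],
    [[0,-0.05,0],[0,0,0]],
    [[0,-0.09,0],[0,0,0]],
    [[0,-0.13,0],[0,0,0]],
    [[0,-0.17,0],[0,0,0]],
    [[0,-0.21,0],[0,0,0]],
    [[0,-0.25,0],[0,0,0]],
    [[0,-0.29,0],[0,0,0]],
    [[0,-0.33,0],[0,0,0]],
    [[0,-0.37,0],[0,0,0]],
    [[0,-0.41,0],[0,0,0]],
    [[0,-0.45,0],[0,0,0]],
    [[0,-0.49,0],[0,0,0]],
    [[0,-0.53,0],[0,0,0]],
    [[0,-0.57,0],[0,0,0]],
    [[0,-0.61,0],[0,0,0]],
    [[0,-0.65,0],[0,0,0]],
    [[0,-0.68,0],[0,0,0]],
    [[0,-0.7,0],[0,0,0]],
    [[0,-0.7,0],[0,0,0]]
  ]
}}

```text
time: 4.35
ee_pos: [0.6238, -0.1512, 0.0721]
eef_rot: [-3.139, -0.002, 3.019]
ft_force: [-0.1, -0.3, -0.5]
finger_gap: -0.0002
finger_force: 0.0
```

Run:
```python
from station import readout, viewer
import cv2, numpy as np
a=[cv2.resize(viewer.capture(n)["frame"][150:310,160:370],None,fx=1.9,fy=1.9) for n in("scene","side")]
cv2.imwrite("pics/s1.png",np.hstack(a))
```

```text
(no output)
```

View pics/s1.png

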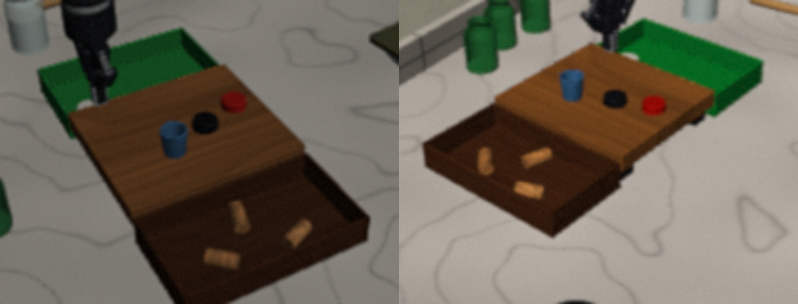

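>>> {"op": "servo_tool", "data": {
  "deltas": [
    [[0,0,-0.1],[0,0,0]],
    [[0,0,-0.24],[0,0,0]],
    [[0.1,0,-0.24],[0,0,0]],
    [[0.23,0,-0.24],[0,0,0]],
    [[0.36,0,-0.24],[0,0,0]],
    [[0.46,0.05,-0.24],[0,0,0]],
    [[0.46,0.17,-0.24],[0,0,0]],
    [[0.46,0.3,-0.24],[0,0,0]],
    [[0.46,0.43,-0.24],[0,0,0]],
    [[0.46,0.56,-0.24],[0,0,0]],
    [[0.46,0.66,-0.24],[0,0,0]],
    [[0.46,0.7,-0.24],[0,0,0]],
    [[0.46,0.7,-0.24],[0,0,0]]
  ]
}}

```text
time: 5.75
ee_pos: [0.5318, 0.0406, 0.1329]
eef_rot: [3.141, 0.0, 3.024]
ft_force: [-0.3, -0.2, -0.3]
finger_gap: -0.0004
finger_force: 0.0
```

Run:
```python
from station import readout, viewer
import numpy as np
from h import *
o=readout.get_obs();p=o["ee_pos"];cen=np.array([.55446,-.02767]);y=np.radians(-6.918);R=np.array([[np.cos(y),-np.sin(y)],[np.sin(y),np.cos(y)]])
print(o["time"],p,((p[:2]-cen)@R).round(4))
s,t=viewer.capture("scene"),viewer.capture("side")
cv2.imwrite("pics/s2.png",np.hstack([cv2.resize(c["frame"][150:310,160:370],None,fx=1.9,fy=1.9) for c in(s,t)]))
u,a=blob(s,"white",(206,204),16);v,b=blob(t,"white",(282,180),16);q,e=tri(s,u,t,v);print(u,a,v,b,q,e,((q[:2]-cen)@R))
for n,A,B in[("blue",(252,223),(251,195)),("red",(283,204),(294,205))]:
    q,e=tri(s,blob(s,n,A)[0],t,blob(t,n,B)[0]);print(n,q.round(4))
```

```text
5.75 [0.53180262 0.04057568 0.13289973] [-0.0307  0.065 ]
[205.48148148 204.18518519] [201 203  11   4  27] [281.70588235 178.94117647] [277 178   9   4  17] [ 0.61808783 -0.20988448  0.02023754] 0.0032775398898477535 [ 0.08511209 -0.17322398]
blue [0.5908 0.0115 0.0807]
red [ 0.457  -0.0191  0.068 ]
```

View pics/s2.png

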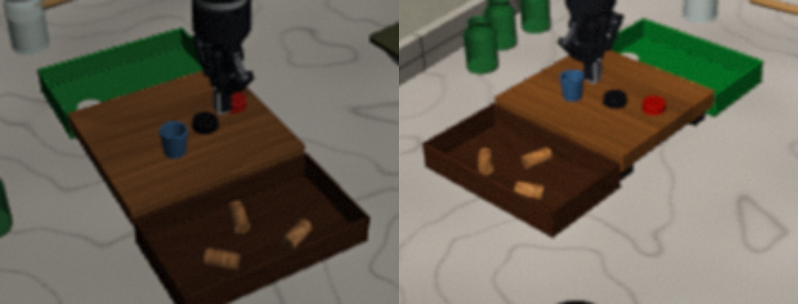

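White is in the tray (board y −173 mm, z about 20 mm) and the cup hasn't moved. Now the black lid.

>>> {"op": "servo_tool", "data": {
  "deltas": [
    [[0,0,0.08],[0,0,0]],
    [[0,0,0.17],[0,0,0]],
    [[0,0,0.22],[0,0,0]],
    [[0,0,0.24],[0,0,0]],
    [[0,0,0.24],[0,0,0]],
    [[0,0,0.24],[0,0,0]]
  ]
}}

```text
time: 6.45
ee_pos: [0.5322, 0.0385, 0.0733]
eef_rot: [3.141, 0.001, 3.021]
ft_force: [-0.5, -0.1, -0.1]
finger_gap: 0.0003
finger_force: 0.0
```

>>> {"op": "servo_tool", "data": {
  "deltas": [
    [[0,-0.02,0],[0,0,0]],
    [[0,-0.05,0],[0,0,0]],
    [[0,-0.09,0],[0,0,0]],
    [[0,-0.13,0],[0,0,0]],
    [[0,-0.17,0],[0,0,0]],
    [[0,-0.21,0],[0,0,0]],
    [[0,-0.25,0],[0,0,0]],
    [[0,-0.29,0],[0,0,0]],
    [[0,-0.33,0],[0,0,0]],
    [[0,-0.37,0],[0,0,0]],
    [[0,-0.41,0],[0,0,0]],
    [[0,-0.45,0],[0,0,0]],
    [[0,-0.49,0],[0,0,0]],
    [[0,-0.53,0],[0,0,0]],
    [[0,-0.57,0],[0,0,0]],
    [[0,-0.61,0],[0,0,0]],
    [[0,-0.65,0],[0,0,0]],
    [[0,-0.69,0],[0,0,0]],
    [[0,-0.72,0],[0,0,0]],
    [[0,-0.72,0],[0,0,0]]
  ]
}}

```text
time: 8.45
ee_pos: [0.5087, -0.1429, 0.0722]
eef_rot: [-3.139, -0.002, 3.018]
ft_force: [0.2, 0.4, 1.0]
finger_gap: -0.0001
finger_force: 0.0
```

Run:
```python
from station import readout, viewer
import numpy as np
from h import *
o=readout.get_obs();p=o["ee_pos"];cen=np.array([.55446,-.02767]);y=np.radians(-6.918);R=np.array([[np.cos(y),-np.sin(y)],[np.sin(y),np.cos(y)]])
print(o["time"],p,((p[:2]-cen)@R).round(4))
w=viewer.capture("wrist");s=viewer.capture("scene");t=viewer.capture("side")
for n,A,B in[("blue",(252,223),(251,195)),("red",(283,204),(294,205))]:
    q,e=tri(s,blob(s,n,A)[0],t,blob(t,n,B)[0]);print(n,q.round(4))
cv2.imwrite("pics/s3.png",np.hstack([cv2.resize(c["frame"][150:310,160:370],None,fx=1.9,fy=1.9) for c in(s,t)]))
```

```text
8.45 [ 0.50872711 -0.14286761  0.07217787] [-0.0315 -0.1199]
blue [0.591  0.0116 0.0806]
red [ 0.4593 -0.0242  0.0661]
```

View pics/s3.png

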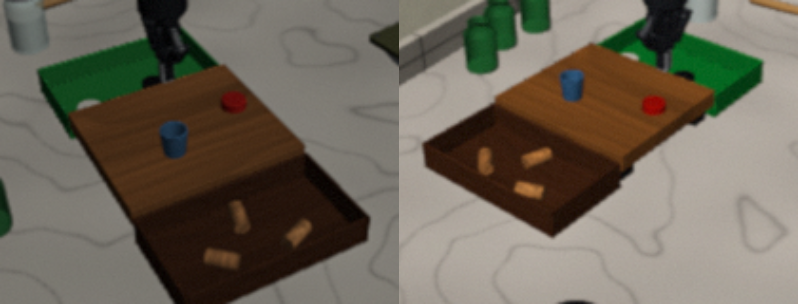

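Black has dropped into the tray (scene crop (152,82), side crop (684,77)). Only red is left, and the cup hasn't moved.

>>> {"op": "servo_tool", "data": {
  "deltas": [
    [[0,0,-0.1],[0,0,0]],
    [[0,0,-0.24],[0,0,0]],
    [[0.1,0,-0.24],[0,0,0]],
    [[0.2,0,-0.24],[0,0,0]],
    [[0.23,0.08,-0.24],[0,0,0]],
    [[0.23,0.2,-0.24],[0,0,0]],
    [[0.23,0.32,-0.24],[0,0,0]],
    [[0.23,0.44,-0.24],[0,0,0]],
    [[0.23,0.56,-0.24],[0,0,0]],
    [[0.23,0.63,-0.24],[0,0,0]],
    [[0.23,0.65,-0.22],[0,0,0]],
    [[0.23,0.65,-0.16],[0,0,0]],
    [[0.23,0.65,-0.08],[0,0,0]],
    [[0.23,0.65,-0.02],[0,0,0]],
    [[0.23,0.65,0],[0,0,0]],
    [[0.23,0.65,0],[0,0,0]],
    [[0.23,0.65,0],[0,0,0]]
  ]
}}

```text
time: 10.3
ee_pos: [0.4727, 0.028, 0.0731]
eef_rot: [-3.141, 0.0, 3.021]
ft_force: [-0.2, 0.3, 0.0]
finger_gap: 0.0001
finger_force: 0.0
```

>>> {"op": "servo_tool", "data": {
  "deltas": [
    [[0,-0.02,0],[0,0,0]],
    [[0,-0.05,0],[0,0,0]],
    [[0,-0.09,0],[0,0,0]],
    [[0,-0.13,0],[0,0,0]],
    [[0,-0.17,0],[0,0,0]],
    [[0,-0.21,0],[0,0,0]],
    [[0,-0.25,0],[0,0,0]],
    [[0,-0.29,0],[0,0,0]],
    [[0,-0.33,0],[0,0,0]],
    [[0,-0.37,0],[0,0,0]],
    [[0,-0.41,0],[0,0,0]],
    [[0,-0.45,0],[0,0,0]],
    [[0,-0.49,0],[0,0,0]],
    [[0,-0.53,0],[0,0,0]],
    [[0,-0.57,0],[0,0,0]],
    [[0,-0.61,0],[0,0,0]],
    [[0,-0.64,0],[0,0,0]],
    [[0,-0.66,0],[0,0,0]],
    [[0,-0.66,0],[0,0,0]]
  ]
}}

```text
time: 12.2
ee_pos: [0.4523, -0.1368, 0.0726]
eef_rot: [-3.141, -0.001, 3.019]
ft_force: [-0.3, -0.5, 1.1]
finger_gap: -0.0
finger_force: 0.0
```

>>> {"op": "servo_tool", "data": {
  "deltas": [
    [[0,0,-0.1],[0,0,0]],
    [[0,0,-0.25],[0,0,0]],
    [[0,0.1,-0.4],[0,0,0]],
    [[0,0.25,-0.5],[0,0,0]],
    [[0,0.4,-0.6],[0,0,0]],
    [[0,0.5,-0.65],[0,0,0]],
    [[0,0.5,-0.65],[0,0,0]],
    [[0,0.5,-0.65],[0,0,0]]
  ]
}}

```text
time: 13.0
ee_pos: [0.4675, -0.0111, 0.2353]
eef_rot: [-3.141, -0.0, 3.023]
ft_force: [-0.2, 0.0, -0.3]
finger_gap: -0.0002
finger_force: 0.0
```

Run:
```python
from station import viewer
import numpy as np
from h import *
s=viewer.capture("scene");t=viewer.capture("side")
q,e=tri(s,blob(s,"blue",(252,223))[0],t,blob(t,"blue",(251,195))[0]);print(q.round(4))
cv2.imwrite("pics/s4.png",np.hstack([cv2.resize(c["frame"][140:300,160:370],None,fx=1.9,fy=1.9) for c in(s,t)]))
```

```text
[0.591  0.0118 0.0807]
```

View pics/s4.png

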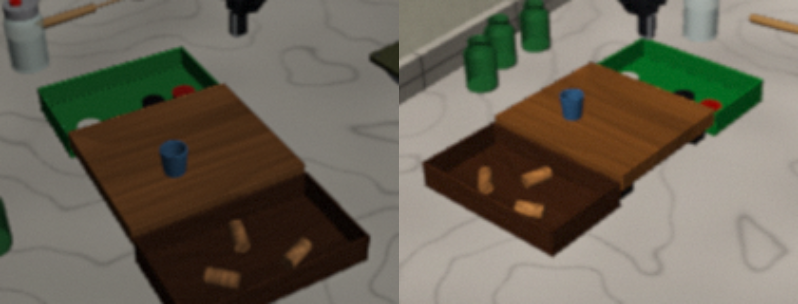

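All three lids are in the green tray: in the scene crop, white (88,125), black (152,102) and red (182,92). The cup is standing where it was and the arm is clear. I'll check the heights of the red and black lids, then hand in.

Run:
```python
from station import viewer, close_job
from h import *
s=viewer.capture("scene");t=viewer.capture("side")
ok=True
for n,A,B in[("red",(256,188),(324,196)),("black",(240,194),(309,191))]:
    q,e=tri(s,blob(s,n,A,10)[0],t,blob(t,n,B,10)[0]);print(n,q.round(4),e); ok&=q[2]<.036 and q[1]<-.15
print(ok, close_job() if ok else "check")
```

```text
red [ 0.4441 -0.1945  0.0199] 0.001960361157493189
black [ 0.5003 -0.2049  0.0181] 0.002838442057193046
the job is handed in; nothing more can be done
True None
```

All three lids were swept into the green tray, the egg cup is still standing where it was, nothing else was touched, and the job is handed in after about 13 s of robot time; no verdict came back.

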